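# Take the stack of parts apart onto the shadow pads

## Task

Take the stack on the blue plate apart and set each of its four things (lens ring, bearing block, slide box, tin) flat on the foam pad whose yellow inlay shows its outline, centred on the inlay and, for the slide box and the block, squared up with it. Keep everything upright, let go of it all, and leave the red tape roll and the glass dish where they are.

Things in the scene. Friction and masses are not known exactly. Their poses are not given: they have to be found in the camera images.
- tin: Round off-white tin with closed lid, 60 mm across, 24 mm high: the bottom of the stack, standing on a fixed blue-painted plate 75 x 75 x 6 mm. Loose, about 60 g. Origin at the centre of its underside, z up.
- slide_case: Closed teal box for microscope slides, 35 (x) x 85 (y) x 31 mm high, flat top for use at 30.5 mm. Loose, about 90 g. At the start it lies roughly centred across the top of the tin, its ends overhanging by about 12 mm each. Origin at the middle of its underside (the sides grasped across x lie at x = -16 and +18 mm), z up. Pinch it across x.
- block: White linear bearing block 30 (x) x 34 (y) x 29 mm high with a square opening right through it along x. Loose, about 55 g. At the start it stands on one half of the slide box, its x axis nearly parallel to the slide box's x, 46 mm from the lens ring along the slide box's y; which half it stands on varies. Origin at the centre of its underside, z up.
- ring: Lens in a black threaded ring, 31 mm across, 9 mm high, lying flat on the other half of the slide box. Loose, about 18 g. Origin at the centre of its underside, z up. There is room for fingers that close along the slide box's x axis.
- tin_pad: Fixed, flat charcoal foam pad 6 mm thick, 86 x 86 mm, with a small steel stud in each corner and a yellow inlay flush with its top: a large disc 60 mm across. Origin under its centre on the table, z up. Place of the tin.
- box_pad: Fixed, flat charcoal foam pad 6 mm thick, 60 (x) x 110 (y) mm, with a small steel stud in each corner and a yellow inlay flush with its top: a long rectangle 35 (x) x 85 (y) mm. Origin under its centre on the table, z up. Place of the slide box, long side along the pad's y (either end first).
- block_pad: Fixed, flat charcoal foam pad 6 mm thick, 64 x 64 mm, with a small steel stud in each corner and a yellow inlay flush with its top: a small, nearly square rectangle 30 (x) x 34 (y) mm. Origin under its centre on the table, z up. Place of the bearing block, its sides parallel to the inlay's (any quarter turn will do).
- ring_pad: Fixed, flat charcoal foam pad 6 mm thick, 64 x 64 mm, with a small steel stud in each corner and a yellow inlay flush with its top: a small disc 31 mm across. Origin under its centre on the table, z up. Place of the lens ring.
- tape: Loose roll of red tape, 58 mm across, 18 mm high, lying on the table near the work; a bystander. Origin at the centre of its underside.
- dish: Loose covered glass dish, 56 mm across, 12 mm high, lying on the table near the work; a bystander. Origin at the centre of its underside.
There are look-alikes about, which are no part of the job. What is shaped like the tin but orange is not meant.

How it is judged (in metres and radians):
At the end, for the whole second after the job is handed in: Each thing lies flat and at rest on its own pad, its origin within 12 mm of the pad's centre; the slide box's long side is within 0.2 rad of the pad's, and the block's sides are within 0.2 rad of its inlay's (any quarter turn) (horizontal distance between tin and tin_pad below 0.012 m and z of tin in the frame of tin_pad between 0.001 and 0.011 m and angle between each of tin, slide_case, block, ring's own z axis and vertical below 0.1 rad and linear speed of each of tin, slide_case, block, ring below 0.02 m/s and horizontal distance between slide_case and box_pad below 0.012 m and z of slide_case in the frame of box_pad between 0.001 and 0.011 m and horizontal distance between block and block_pad below 0.012 m and z of block in the frame of block_pad between 0.001 and 0.011 m and horizontal distance between ring and ring_pad below 0.012 m and z of ring in the frame of ring_pad between 0.001 and 0.011 m and angle between the y axis of slide_case and the y axis of box_pad, either way round below 0.2 rad and (angle between the x axis of block and the x axis of block_pad, either way round below 0.2 rad or angle between the x axis of block and the y axis of block_pad, either way round below 0.2 rad)); the robot touches nothing.
It fails at once if a thing of the stack is tipped over by more than about 35 degrees (angle between any of tin, slide_case, block, ring's own z axis and vertical above 0.6 rad).
It fails at once if the red tape roll or the glass dish is shifted by more than 30 mm (distance of any of tape, dish from where it was at the start of the episode above 0.03 m).
It also fails if it takes over 104 s, if anything falls off the work surface, if the arm or the gripper's body presses on something with over 40 N, if the wrist force passes 120 N, or if a joint passes its speed limit or range.

## Robot

A 7-joint arm with a two-finger parallel gripper is mounted at the origin on a cart in front of the work surface, level with it; the furniture and walls round the work are solid. World frame = base frame: x ahead of the robot, y to its left, z up, the work surface at z = 0. Lengths are in mm, angles in rad, forces in N, time in s.
With the tool pointing down it reaches from about 400 to 925 mm from the base axis. Payload 4.1 kg.
Tool frame: the origin (TCP) lies midway between the tips of the shut fingers; the grasp point (between the pads) lies 19 mm behind it; z points along the fingers, y is the direction in which the jaws open and shut (so a half turn about z gives the same grasp; the last joint's range is limited). The gripper opens to 85 mm and grips with 20 to 120 N. Pads are 22 mm wide; open, the fingers measure 114 mm over their backs; the gripper's body (76 mm by 85 mm) begins 54 mm behind the grasp point. The pads swing forward as they close: fully open they stand 13 mm farther back than shut.
Start: joints at [1.12, 0.398, 0.045, 1.537, -0.019, 1.207, -0.051], TCP at [224.02, -610.212, 231.347] pointing down, gripper open.
Joint ranges: [-2.82, 2.82], [-0.49, 2.23], [-1.37, 1.46], [0, 2.46], [-1.36, 4.5], [0.23, 2], [-2.94, 2.94]. Speed limits (rad/s): [2.57, 2.57, 3.14, 3.14, 3.14, 3.14, 3.14].

## Interface

Orientations are given as a unit quaternion [w, x, y, z].
In Python, from station import robot gives the robot as it stands. The module is installed in compiled form; this text tells all that it offers. Calls block until the motion is done:
- robot.goto(position, orientation): joint-space move of the TCP to a pose.
- robot.move_linear(position, rot=None, velocity=150, f_stop=None): straight line of the TCP; rot=None keeps the orientation; velocity is the mean speed in mm/s. With f_stop (N) it stops when the force on the tool has changed by that much, and returns True; else False.
- robot.movej(angles): joint-space move.
- robot.ungrasp() and robot.grab(effort=None): open the fingers fully, or close them until they stop; effort is the grip in N (None keeps the last).
- robot.sleep(seconds).
- robot.ik(position, orientation): joint angles nearest the present ones, or None.
- robot.get_state(): the state.
- robot.get_image(name): name is "scene" or "top" or "wrist"; returns (picture, depth): 420x560x3 uint8, blue, green, red; 420x560 float32, mm along the optical axis (not along the pixel's ray), 0 where there is no reading.
- robot.camera_model(name): a dict with "intrinsics" (3x3 intrinsics, pixels), "origin" and "attitude" of the camera in the world; the wrist camera has in their place "mount" (4x4, takes a point from camera to tool coordinates, whose origin is the TCP and whose axes are the flange's). Camera axes: x right, y down, z forward; pixel columns grow to the right and rows downward; lengths in mm; the calibration is good to about 2 mm. The wrist camera is an equidistant fisheye: a pixel r from the principal point sees the ray r / f radians off the axis. A picture is of the moment at which its call begins: read the wrist's pose just before it. camera_model takes no time and is no camera call.
A pose or a line that the arm cannot do raises robot.Unreachable and nothing moves.
- robot.hand_in(): hands the job in, once; it reports no verdict.
The state is a dict: "clock": time; "joint_positions": joint angles; "qd": joint speeds; "tau": joint torques, N m; "ee_pos": TCP position; "tool_rot": TCP orientation; "ft_force": force on the tool from outside, world axes, zero at the start; "moment": the same for the moment, N m; "grip_width": finger opening in mm.
Only numpy, scipy, OpenCV 4.12 (cv2) and the standard library are available. Lean on these libraries where they do the work, as an engineer would, in place of code of your own. Each camera call takes 0.05 s, during which the arm holds its last target. There are 200 camera calls.

## Working session

There is one attempt and no reset: what is moved stays moved. The work goes in short steps, each a Python script; the robot and the scene stay as the last script left them, time stands still between calls to the robot, and variables do not carry over. Pictures are saved under pics/ and viewed, about 12 in all and at most 16, crops included, and the job is handed in when it is done.

```bash
mkdir -p pics; python3 - <<'E'
from station import robot
import cv2,numpy as np
s=robot.get_state();print(s)
for n in("scene","top","wrist"):
    m=robot.camera_model(n);print(n,m)
    im,d=robot.get_image(n);cv2.imwrite(f"pics/{n}0.png",im);np.save(f"pics/{n}0.npy",d)
a=cv2.imread("pics/top0.png");cv2.imwrite("pics/top0b.png",cv2.resize(a,(800,600),interpolation=cv2.INTER_CUBIC))
E
```

```text
{'clock': 0.0, 'joint_positions': array([ 1.12000957,  0.39922806,  0.04503392,  1.53787724, -0.01870433,
        1.20690125, -0.05067862]), 'qd': array([-0.00187479,  0.00028123,  0.00019216, -0.00048232, -0.00011176,
       -0.00100946,  0.00055741]), 'tau': array([ 8.48011240e-06, -4.75134122e+01,  1.36450946e+00, -2.54226387e+01,
        1.14880488e-02,  9.60848643e-03,  4.55433025e-06]), 'ee_pos': array([ 223.77674057, -609.58893949,  230.24139326]), 'tool_rot': array([-9.66749388e-04,  9.84558569e-01,  1.75052655e-01, -2.40321139e-04]), 'ft_force': array([ 0.14761004, -0.37642102, -0.6594799 ]), 'moment': array([-0.02816885, -0.0392401 ,  0.04777001]), 'grip_width': 85.23931596050413}
scene {'intrinsics': array([[488.49509089,   0.        , 279.1959717 ],
       [  0.        , 488.49509089, 215.54732037],
       [  0.        ,   0.        ,   1.        ]]), 'origin': array([-107.8443786 , -593.45914339,  521.61117582]), 'attitude': array([-0.47048947,  0.76926823, -0.36255864,  0.23540876])}
top {'intrinsics': array([[382.90933025,   0.        , 275.99688366],
       [  0.        , 382.90933025, 210.37252611],
       [  0.        ,   0.        ,   1.        ]]), 'origin': array([486.3746419 , -39.98276509, 930.99593609]), 'attitude': array([-0.0413151 ,  0.71057838, -0.70072075,  0.04859901])}
wrist {'intrinsics': array([[325.1922621 ,   0.        , 281.50824108],
       [  0.        , 325.1922621 , 214.55316769],
       [  0.        ,   0.        ,   1.        ]]), 'mount': array([[ 4.00196717e-04, -9.52773763e-01, -3.03680746e-01,
         7.81063456e+01],
       [ 9.99999514e-01,  1.07714183e-04,  9.79875342e-04,
        -2.89764403e-02],
       [-9.00888794e-04, -3.03680991e-01,  9.52773344e-01,
        -1.42777349e+02],
       [ 0.00000000e+00,  0.00000000e+00,  0.00000000e+00,
         1.00000000e+00]])}
```

View pics/top0b.png

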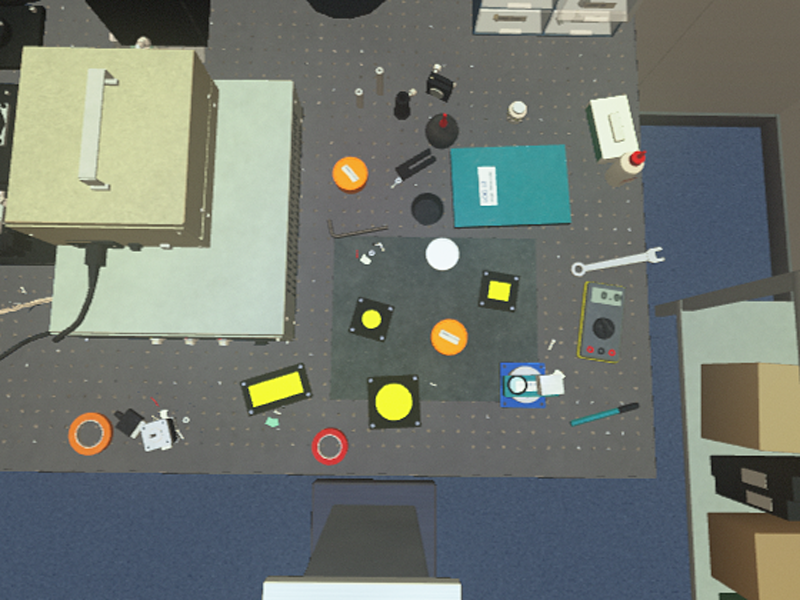

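View pics/scene0.png

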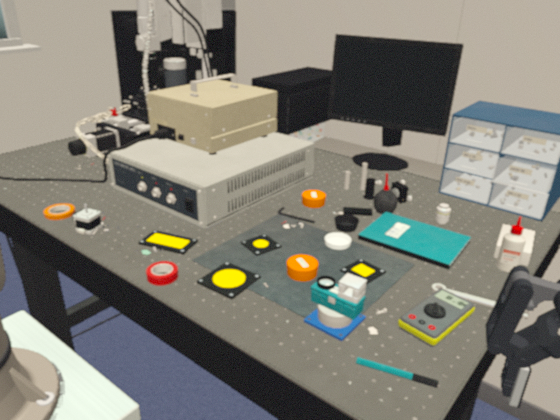

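```bash
cat > h.py <<'E'
from station import robot
import cv2,numpy as np
from scipy.spatial.transform import Rotation as R
def rot(q): return R.from_quat(np.r_[q[1:],q[0]]).as_matrix()
def quat(a):
    "tool down, jaw (tool y) along world angle a (rad, from +x)"
    y=np.array([np.cos(a),np.sin(a),0]);z=np.array([0,0,-1.]);x=np.cross(y,z)
    q=R.from_matrix(np.c_[x,y,z]).as_quat();return np.r_[q[3],q[:3]]
def px(name,uv,d=None,z=None,state=None):
    "pixel -> world by depth image d or known height z"
    m=robot.camera_model(name);K=m["intrinsics"];u,v=uv
    r=np.array([(u-K[0,2])/K[0,0],(v-K[1,2])/K[1,1],1.])
    if name=="wrist":
        t=np.hypot(r[0],r[1]);r=np.array([r[0]/t*np.tan(t),r[1]/t*np.tan(t),1.]) if t>1e-9 else r
        T=rot(state["tool_rot"]);M=m["mount"];A=T@M[:3,:3];o=state["ee_pos"]+T@M[:3,3]
    else: A=rot(m["attitude"]);o=m["origin"]
    w=A@r
    return o+w*((z-o[2])/w[2] if z is not None else d[int(round(v)),int(round(u))])
E
python3 - <<'E'
from h import *
np.set_printoptions(precision=1,suppress=True)
im=cv2.imread("pics/top0.png");d=np.load("pics/top0.npy")
for n,u,v in [("ring",517,384),("block",551,381),("plate",503,372),("tin_pad",394,402),("box_pad",276,389),("block_pad",499,291),("ring_pad",371,320),("tape",330,446),("dish",442,254),("tableR",640,440)]:
    print(n,px("top",(u*.7,v*.7),d))
hsv=cv2.cvtColor(im,cv2.COLOR_BGR2HSV)
m=cv2.inRange(hsv,(26,180,120),(34,255,255))
n,l,st,c=cv2.connectedComponentsWithStats(m)
for i in range(1,n):
    if st[i,4]>60:
        cs,_=cv2.findContours((l==i).astype(np.uint8),0,2);b=cv2.boxPoints(cv2.minAreaRect(cs[0]))
        W=np.array([px("top",p,z=6)[:2] for p in b])
        e=np.diff(np.r_[W,W[:1]],axis=0);print(c[i],st[i,4],px("top",c[i],z=6),np.c_[np.linalg.norm(e,axis=1),np.degrees(np.arctan2(e[:,1],e[:,0]))][:2].ravel())
cv2.imwrite("pics/c1.png",cv2.resize(im[240:300,330:430],(800,480),interpolation=cv2.INTER_CUBIC))
s=cv2.imread("pics/scene0.png");cv2.imwrite("pics/c2.png",cv2.resize(s[250:350,290:410],(720,600),interpolation=cv2.INTER_CUBIC))
E
```

```text
ring [ 468.  -242.    67.1]
block [ 473.8 -288.2   92.1]
plate [ 486.4 -232.5    8.8]
tin_pad [434.4 -50.5   4.7]
box_pad [453.3 146.2   6.8]
block_pad [ 623.7 -227.6    7.1]
ring_pad [570.5  -9.8  10.6]
tape [361.3  54.3   2.4]
dish [ 685.2 -129.2   14.1]
tableR [ 377.2 -460.6    3.6]
[349.  203.3] 171 [ 625.  -227.1    6. ] [ 29.8  -9.8  34.2 -98.7]
[259.6 223. ] 127 [573.3  -9.3   6. ] [  29.1  -89.2   29.2 -179.1]
[192.6 272.2] 530 [453.6 147.8   6. ] [  86.7  -72.1   34.8 -160.9]
[275.3 280.9] 510 [435.6 -49.2   6. ] [  59.7  -89.3   56.3 -179.5]
```

View pics/c2.png

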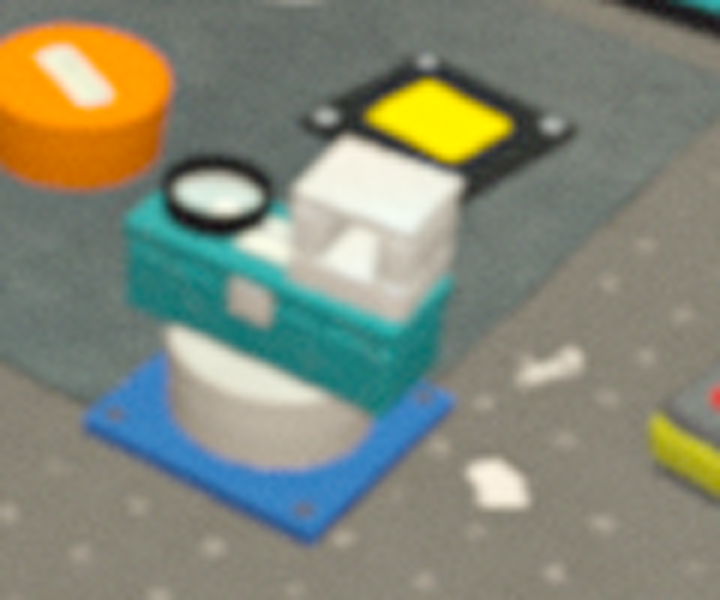

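```bash
python3 - <<'E'
from h import *
np.set_printoptions(precision=2,suppress=True)
for nm,x,y,z,a in [("stack",470,-262,230,7),("box",454,148,80,18),("ring",573,-9,40,7),("block",625,-227,70,-10),("tin",435,-50,60,0)]:
    for k in(0,180,90,-90):
        q=robot.ik([x,y,z],quat(np.radians(a+k)));print(nm,k,q)
q=quat(np.radians(7));j=robot.ik([470,-262,230],q)
if j is None or abs(j[6])>2.7: q=quat(np.radians(187))
robot.goto([470,-262,260],q)
s=robot.get_state();print(s["ee_pos"],s["clock"],s["joint_positions"],s["ft_force"])
im,d=robot.get_image("wrist");cv2.imwrite("pics/w1.png",im);np.save("pics/w1.npy",d)
import pickle;pickle.dump(s,open("pics/w1.pkl","wb"))
E
```

```text
stack 0 [ 0.76  0.22 -0.38  1.8   0.09  1.15  0.47]
stack 180 [ 0.37  0.2   0.06  1.81 -0.01  1.13 -2.58]
stack 90 [ 0.93  0.24 -0.59  1.79  0.14  1.15  1.99]
stack -90 [ 0.54  0.2  -0.13  1.8   0.03  1.14 -1.05]
box 0 [ 0.46  0.45 -1.04  2.07  0.5   0.9  -0.55]
box 180 [-1.35  0.66  1.27  2.11 -0.79  0.97 -2.47]
box 90 [ 0.49  0.47 -1.09  2.07  0.54  0.91  0.99]
box -90 [ 0.28  0.36 -0.8   2.08  0.35  0.84 -1.99]
ring 0 [ 0.37  0.53 -0.55  1.88  0.37  0.83 -0.25]
ring 180 [-0.88  0.95  1.26  1.92 -1.03  1.13 -2.21]
ring 90 [ 0.47  0.56 -0.68  1.88  0.46  0.86  1.25]
ring -90 [ 0.22  0.5  -0.36  1.89  0.24  0.8  -1.71]
block 0 [ 0.54  0.59 -0.37  1.64  0.25  0.95 -0.08]
block 180 [ 0.13  0.58  0.21  1.65 -0.15  0.92 -2.92]
block 90 [ 0.67  0.63 -0.55  1.63  0.38  0.99  1.39]
block -90 [ 0.36  0.57 -0.1   1.64  0.07  0.93 -1.52]
tin 0 [ 0.51  0.28 -0.55  2.18  0.22  0.73 -0.2 ]
tin 180 [-0.96  0.63  1.27  2.21 -0.81  0.9  -2.32]
tin 90 [ 0.69  0.33 -0.77  2.18  0.33  0.76  1.27]
tin -90 [ 0.37  0.27 -0.4   2.18  0.16  0.72 -1.7 ]
[ 469.18 -263.92  259.77] 1.725 [ 0.76  0.19 -0.38  1.76  0.08  1.21  0.48] [ 0.36 -0.26  0.02]
```

View pics/w1.png

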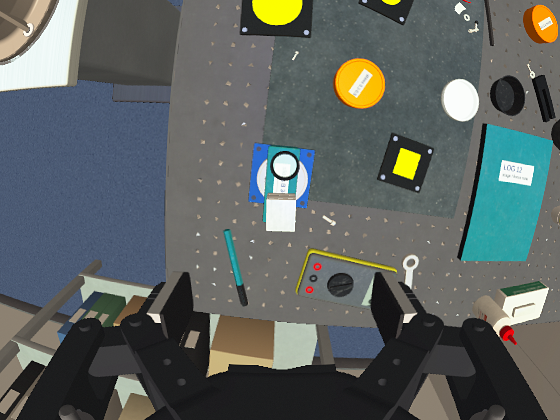

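```bash
python3 - <<'E'
from h import *
im=cv2.imread("pics/w1.png")
cv2.imwrite("pics/w1c.png",cv2.resize(im[135:245,235:335],(545,600),interpolation=cv2.INTER_CUBIC))
E
```

```text
(no output)
```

View pics/w1c.png

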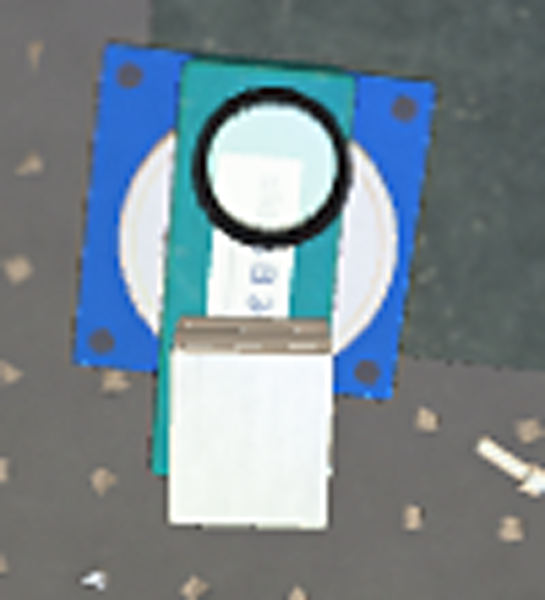

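```bash
python3 - <<'E'
from h import *
import pickle
np.set_printoptions(precision=1,suppress=True)
s=pickle.load(open("pics/w1.pkl","rb"));d=np.load("pics/w1.npy")
P=lambda p,z:px("wrist",(235+p[0]/5.45,135+p[1]/5.45),z=z,state=s)
D=lambda p:px("wrist",(235+p[0]/5.45,135+p[1]/5.45),d=d,state=s)
print("ring",P((272,166),69.5),D((200,166)),D((272,166)))
B=[P(p,89.5) for p in[(168,350),(332,350),(328,527),(168,525)]];print("block",np.mean(B,0),D((250,440)));
for i in range(4): e=B[(i+1)%4]-B[i];print(np.linalg.norm(e),np.degrees(np.arctan2(e[1],e[0])))
X=[P(p,60.5) for p in[(182,62),(355,72),(160,360),(336,345)]];
for a,b in((0,1),(0,2),(1,3)):
  e=X[b]-X[a];print("box",X[a],np.linalg.norm(e),np.degrees(np.arctan2(e[1],e[0])))
print("tin",[P(p,30) for p in((118,235),(398,240))])
L=[P(p,6) for p in[(108,42),(435,85),(390,398),(75,362)]];print("plate",np.mean(L,0),np.linalg.norm(L[1]-L[0]))
for p in((150,120),(170,240)):print(D((p[0],p[1])))
for n,(u,v) in dict(block_pad=(407,163),tin_pad=(277,5)).items(): print(n,px("wrist",(u,v),z=6,state=s))
E
```

```text
ring [ 470.1 -239.1   69.5] [ 456.6 -240.7   69.5] [ 470.3 -239.9   64.6]
block [ 471.5 -287.3   89.5] [ 471.7 -287.1   90.5]
30.007664985306796 6.81840991058235
34.599161946128106 -83.64769635487312
30.232082663100336 -173.93865309961737
34.202267354146294 95.9753451273731
box [ 450.7 -222.3   60.5] 33.4109461856408 3.541397981133036
box [ 450.7 -222.3   60.5] 59.9008211571447 -87.91884100901947
box [ 484.1 -220.2   60.5] 54.76533045665957 -86.42194251348543
tin [array([ 440.3, -264.1,   30. ]), array([ 500.1, -258. ,   30. ])]
plate [ 469.1 -263.     6. ] 73.8630673378278
[ 443.5 -242.     5.7]
[ 452.3 -257.5   60.7]
block_pad [ 627.9 -224.     6. ]
tin_pad [438.5 -50.4   6. ]
```

```bash
cat >> h.py <<'E'
np.set_printoptions(precision=1,suppress=True)
def rep(t):
    s=robot.get_state();print(t,"t%.1f"%s["clock"],s["ee_pos"],"F",s["ft_force"],"w%.1f"%s["grip_width"]);return s
def above(xy,z,a):
    "hover at xy, returns the command correction that makes ee_pos match"
    q=quat(np.radians(a));robot.goto([*xy,z],q);robot.sleep(.2)
    e=np.r_[xy,z]-rep("above")["ee_pos"];e=np.clip(e,-4,4)
    return e
def pick(xy,z,a,hover,effort):
    c=above(xy,hover,a);p=np.r_[xy,z]+c
    robot.move_linear(p+[0,0,25],velocity=150);h=robot.move_linear(p,velocity=60,f_stop=8);rep("down hit=%s"%h)
    robot.grab(effort);robot.sleep(.2);s=rep("grabbed")
    robot.move_linear([p[0],p[1],hover],velocity=120);rep("lifted");return s
def place(xy,z,a,hover):
    c=above(xy,hover,a);p=np.r_[xy,z]+c
    robot.move_linear(p+[0,0,20],velocity=150);h=robot.move_linear(p,velocity=40,f_stop=6);robot.sleep(.2);rep("set hit=%s"%h)
    robot.ungrasp();robot.sleep(.2);robot.move_linear([p[0],p[1],hover],velocity=150);rep("left")
def snap(n):
    s=robot.get_state();im,d=robot.get_image("wrist");cv2.imwrite(f"pics/{n}.png",im);np.save(f"pics/{n}.npy",d)
    import pickle;pickle.dump(s,open(f"pics/{n}.pkl","wb"));return im,d,s
E
python3 - <<'E'
from h import *
d=np.load("pics/top0.npy")
for p in((293,330),(285,335),(200,333)):print("chassis",px("top",(p[0]*.7,p[1]*.7),d))
s=pick((470,-239.5),64,3,180,30)
im,d,s=snap("w2");cv2.imwrite("pics/w2c.png",im[130:420,60:500])
E
```

```text
chassis [551.1 119.3  20.1]
chassis [538.7 120.2  83.6]
chassis [538.1 241.2 112.9]
above t2.4 [ 471.5 -241.1  182.2] F [ 0.7  0.  -0. ] w85.3
down hit=False t3.7 [ 468.3 -237.8   61.4] F [ 0.8 -0.1  0.2] w85.2
grabbed t4.5 [ 468.7 -238.    62.1] F [-0.9  1.1  4.9] w28.7
lifted t5.6 [ 467.8 -237.7  179.1] F [ 0.3  0.8 -0.2] w28.4
```

View pics/w2c.png

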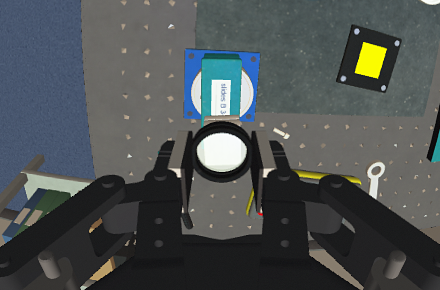

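```bash
sed -i 's/e=np.clip(e,-4,4)/e=np.zeros(3)  # ee_pos reading is itself noisy by 2 mm/' h.py; python3 - <<'E'
from h import *
place((572.5,-9.5),8.3,3,180)
s=pick((471.5,-287.3),68,96.4,200,40)
place((626,-226),68-60.5+6+1,80.2,200)
robot.goto([560,-150,300],quat(0));robot.sleep(.2)
im,d,s=snap("w3")
E
```

```text
above t6.9 [572.2 -11.8 179.9] F [-0.4 -0.2  0.1] w28.4
set hit=True t8.8 [571.8  -9.6   7.6] F [-0.9  0.3  5.3] w28.7
left t10.9 [571.7  -9.6 178.9] F [-0.1 -0.9 -0. ] w85.3
above t12.9 [ 471.8 -286.8  200. ] F [-0.4  0.3 -0.1] w85.4
down hit=False t14.4 [ 471.4 -287.1   67.7] F [ 0.1  0.5 -0.3] w85.3
grabbed t15.1 [ 471.9 -287.5   68.4] F [ 0.1 -0.5  2.9] w33.1
lifted t16.3 [ 470.9 -287.1  199.1] F [-0.9  0.5 -0.4] w33.3
above t17.2 [ 624.8 -227.8  200. ] F [ 0.   0.6 -0.2] w33.0
set hit=True t19.2 [ 625.4 -226.    13.9] F [-1.  0.  5.] w33.3
left t21.4 [ 625.3 -225.9  198.7] F [-0.6 -0.1  0.5] w85.8
```

View pics/w3.png

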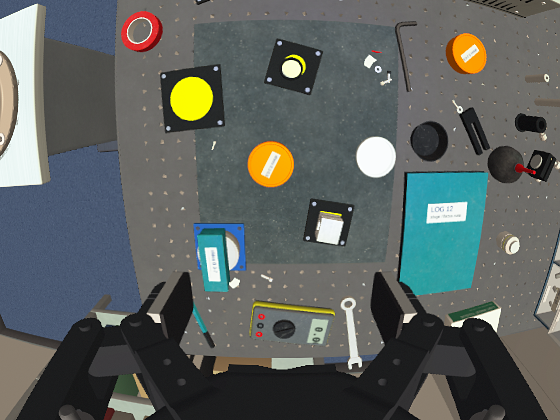

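```bash
python3 - <<'E'
from h import *
im=cv2.imread("pics/w3.png")
f=lambda y,x:cv2.resize(im[y:y+80,x:x+80],(400,400),interpolation=cv2.INTER_CUBIC)
cv2.imwrite("pics/w3c.png",cv2.resize(np.hstack([f(30,255),f(185,290),f(215,180)]),(795,265),interpolation=cv2.INTER_AREA))
E
```

```text
(no output)
```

View pics/w3c.png

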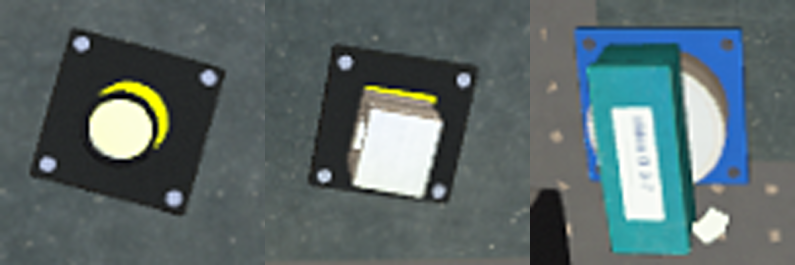

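```bash
cat >> h.py <<'E'
def edges(n,B):
    B=np.array(B);print(n,"centre",B.mean(0))
    for i in(0,1): e=B[i+1]-B[i];print("   edge %.1f ang %.1f"%(np.linalg.norm(e),np.degrees(np.arctan2(e[1],e[0]))))
E
python3 - <<'E'
from h import *
import pickle
s=pickle.load(open("pics/w3.pkl","rb"));d=np.load("pics/w3.npy")
o=[(255,30),(290,185),(180,215)];k=3.3125
P=lambda i,p,z=None:px("wrist",(o[i][0]+(p[0]-265*i)/k,o[i][1]+p[1]/k),d=d,z=z,state=s)
print("ring",P(0,(121,129),13),P(0,(121,129)))
edges("ringpad",[P(0,p,8) for p in((82,44),(208,77),(174,199),(48,163))])
edges("block",[P(1,p,35.5) for p in((366,108),(441,112),(432,195),(353,187))]);print(P(1,(400,150)))
edges("blockpad",[P(1,p,8) for p in((345,62),(463,79),(438,191),(324,176))])
edges("box",[P(2,p,60.5) for p in((589,67),(672,65),(692,250),(610,254))])
for p in((630,80),(650,160),(660,235),(605,160),(680,160)):print(P(2,p))
print("tin right edge",P(2,(725,118),30)); edges("plate",[P(2,p,6) for p in((575,28),(742,27),(748,183),(590,184))])
print("tape",px("wrist",(141,31),z=18,state=s),"dish",px("wrist",(376,157),z=12,state=s))
print("tinpad",px("wrist",(192,99),z=6,state=s))
E
```

```text
ring [573.1 -12.5  13. ] [573.2 -12.1  10.5]
ringpad centre [576.1  -7.9   8. ]
   edge 51.4 ang -14.6
   edge 52.4 ang -104.8
block centre [ 625.8 -224.9   35.5]
   edge 30.7 ang -3.2
   edge 36.3 ang -92.3
[ 626.6 -224.7   34.9]
blockpad centre [ 627.5 -224.7    8. ]
   edge 51.7 ang -8.2
   edge 52.2 ang -98.5
box centre [ 469.8 -263.5   60.5]
   edge 33.2 ang 2.0
   edge 82.5 ang -88.3
[ 469.  -226.8   62.2]
[ 473.8 -262.2   60.1]
[ 475.3 -296.7   60.7]
[ 455.2 -262.5   60.5]
[ 485.8 -262.9   58.3]
tin right edge [ 500.9 -256.8   30. ]
plate centre [ 469.3 -263.1    6. ]
   edge 74.6 ang 0.6
   edge 75.5 ang -90.3
tape [368.9  54.4  18. ] dish [ 689.2 -127.3   12. ]
tinpad [439.6 -48.3   6. ]
```

```bash
python3 - <<'E'
from h import *
s=pick((469.8,-263.5),36,2.5,180,50)
place((456,149),13,18.5,180)
robot.goto([470,-230,260],quat(np.radians(3)));robot.sleep(.2)
im,d,s=snap("w4")
hsv=cv2.cvtColor(im[100:300,200:400],cv2.COLOR_BGR2HSV)
cv2.imwrite("pics/w4c.png",cv2.resize(im[0:320,60:500],(800,582)))
E
```

```text
above t23.8 [ 472.  -262.3  181.4] F [-0.5 -0.3  0.2] w85.8
down hit=False t25.3 [ 469.6 -263.4   35.7] F [0.3 0.2 0.4] w85.4
grabbed t26.0 [ 470.3 -263.7   36.4] F [ 0.6 -0.2  3.8] w33.3
lifted t27.4 [ 469.2 -263.2  179.1] F [ 0.5 -0.4  0.1] w33.0
above t29.1 [456.4 148.  179.9] F [ 0.5 -0.2 -1.6] w33.2
set hit=True t31.0 [455.4 148.6  12.1] F [-0.5 -0.4  5.2] w33.3
left t33.0 [455.3 148.7 179.1] F [-0.8 -0.3  0.2] w85.7
```

View pics/w4c.png

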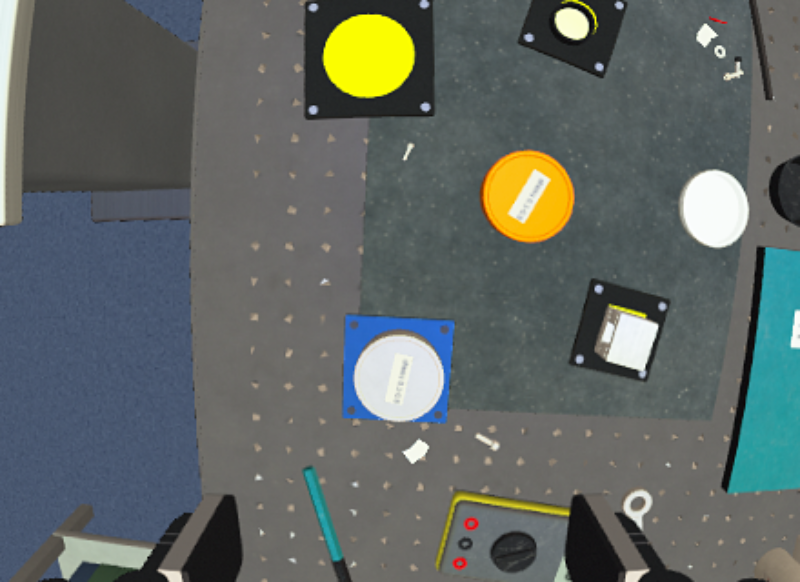

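```bash
python3 - <<'E'
from h import *
import pickle
s=pickle.load(open("pics/w4.pkl","rb"))
f=lambda u,v,z:px("wrist",(60+u/1.818,v/1.818),z=z,state=s)[:2]
t=f(399,377,30);p=f(368.5,55,6);print(t,p)
assert np.hypot(*(t-[470.5,-262]))<6 and np.hypot(*(p-[438,-49]))<6
pick(t,9,3,180,40)
place((p+[438,-48])/2,10,3,180)
robot.goto([450,-60,330],quat(np.radians(3)));robot.sleep(.2)
snap("w5")
E
```

```text
[ 470.3 -260.9] [438.4 -47.6]
above t35.4 [ 472.1 -260.5  182.3] F [ 0.3 -0.7  0. ] w85.4
down hit=False t37.0 [ 470.1 -260.7    8.6] F [-0.1 -0.2 -0.1] w85.0
grabbed t37.6 [ 470.7 -261.1    9.7] F [-1.4  1.5  5.6] w57.5
lifted t39.2 [ 469.7 -260.7  179.2] F [ 0.2  0.2 -1.5] w57.4
above t40.3 [438.6 -49.4 179.9] F [-0.4 -0.2  0.1] w57.7
set hit=True t42.1 [437.7 -47.9   9.7] F [-0.3 -0.1  5.9] w57.0
left t44.0 [437.4 -47.8 179.2] F [-0.4 -0.3 -0.7] w85.8
```

View pics/w5.png

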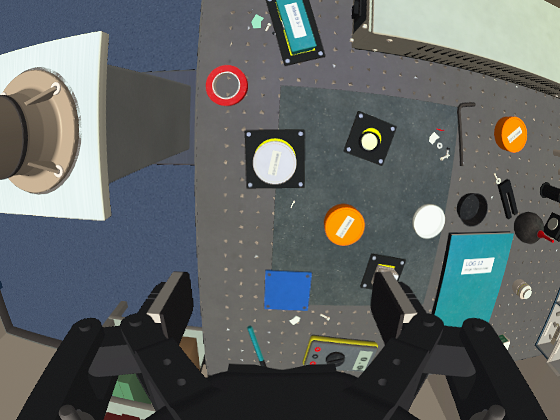

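```bash
python3 - <<'E'
from h import *
robot.goto([510,0,270],quat(np.radians(3)));robot.sleep(.2)
im,d,s=snap("w6");cv2.imwrite("pics/w6c.png",cv2.resize(im[40:260,140:430],(791,600),interpolation=cv2.INTER_CUBIC))
E
```

```text
(no output)
```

View pics/w6c.png

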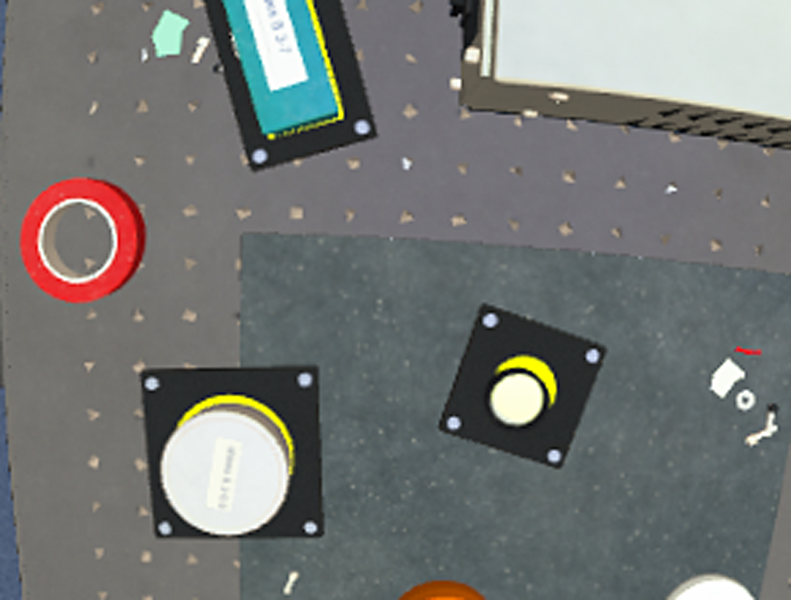

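```bash
python3 - <<'E'
from h import *
import pickle
s=pickle.load(open("pics/w6.pkl","rb"));d=np.load("pics/w6.npy");k=600/220
P=lambda p,z=None:px("wrist",(140+p[0]/k,40+p[1]/k),d=d,z=z,state=s)
edges("tinpad",[P(p,8) for p in((152,383),(305,379),(310,528),(165,528))]);print("tin",P((225,473),30),P((225,473)))
edges("ringpad",[P(p,8) for p in((489,320),(592,356),(554,456),(453,423))]);print("ring",P((518,398),12))
im=cv2.imread("pics/w6.png");cv2.imwrite("pics/w6b.png",cv2.resize(im[0:105,190:285],(543,600),interpolation=cv2.INTER_CUBIC))
E
```

```text
tinpad centre [438.9 -47.    8. ]
   edge 73.7 ang 3.6
   edge 74.4 ang -86.7
tin [439.4 -48.5  30. ] [439.3 -48.6  29.7]
ringpad centre [575.7  -7.3   8. ]
   edge 52.2 ang -15.2
   edge 51.8 ang -105.1
ring [573.1 -10.7  12. ]
```

View pics/w6b.png

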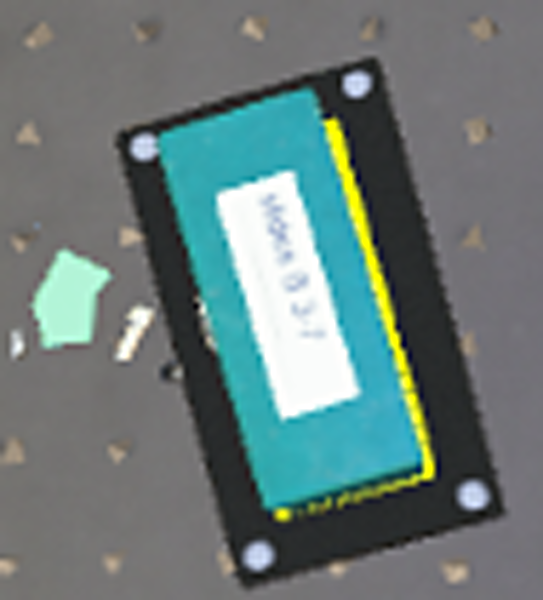

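```bash
python3 - <<'E'
from h import *
import pickle
s=pickle.load(open("pics/w6.pkl","rb"));d=np.load("pics/w6.npy");k=600/105
P=lambda p,z=None:px("wrist",(190+p[0]/k,p[1]/k),d=d,z=z,state=s)
edges("boxpad",[P(p,8) for p in((144,147),(357,84),(473,494),(258,556))])
edges("box",[P(p,36.5) for p in((160,136),(315,90),(422,465),(272,508))])
print(P((255,150)),P((340,440)))
E
```

```text
boxpad centre [456.9 148.8   8. ]
   edge 48.0 ang 17.7
   edge 97.2 ang -72.2
box centre [457.1 147.9  36.5]
   edge 32.5 ang 17.6
   edge 83.1 ang -72.0
[448.1 179.   36.4] [468.4 117.8  36.2]
```

```bash
python3 -c "
from h import *
rep('end');robot.hand_in()"
```

```text
end t45.7 [510.1  -1.1 270.7] F [-0.1  0.4 -0.3] w85.5
the job is handed in; nothing more can be done
```

I took the stack apart and set the ring, block, slide box and tin on their own pads. Everything was let go, and I handed the job in at 45.7 s with the gripper open and well clear. `hand_in` gives no verdict.

These are my last wrist-camera checks, good to about 2 mm:

| Thing | Offset from pad centre (limit 12 mm) | Angle from pad (limit 0.2 rad) |
|---|---|---|
| Tin | about 1.6 mm | not needed |
| Slide box | about 1 mm | under 0.01 rad |
| Block | about 2 mm | about 0.1 rad (rough) |
| Ring | about 4–5 mm | not needed |

- **Ring:** it is the least well centred. I left it because it is within the limit. I took its pad's centre from the top camera, which read about 3 mm differently from the wrist camera.
- **Block:** its angle and offset come from a look just after I placed it. The later pictures show it in place, but I did not measure it again.
- **Flatness:** I measured the tin's and slide box's tops at the right heights for lying flat (29.7 mm and 36.2–36.4 mm). The block (34.9 mm) and the ring (10.5 mm, at its lens) each had one height reading after placing, and both fit.
- **Bystanders:** the arm and gripper were kept clear of the tape and dish. I measured their positions only before moving the slide box and tin, but they look unmoved in the later pictures.

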